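# Show the bench camera the burst capacitor and its spare

### The arm

A 7-joint arm with a two-finger parallel gripper is mounted at the origin on the work surface. World frame = base frame: x ahead of the robot, y to its left, z up, the work surface at z = 0. Lengths are in m, angles in rad, forces in N, time in s.
With the tool pointing down it reaches from about 0.4 to 0.875 m from the base axis. Payload 6.5 kg.
Tool frame: the origin (TCP) lies between the finger pads, 19 mm behind the fingertips; this is the grasp point; z points along the fingers, y is the line along which they close (so a half turn about z gives the same grasp; the last joint's range is limited). The gripper opens to 88 mm and grips with 3 to 60 N. Pads are 18 mm wide; open, the fingers measure 123 mm over their backs; the gripper's body (75 mm by 187 mm) begins 45 mm behind the grasp point.
Start: joints at [-1.404, 0.536, -0.004, 1.538, 0.003, 1.067, -0.071], TCP at [0.15, 0.632, 0.257] pointing down, gripper open.
Joint ranges: [-2.7, 2.7], [-0.37, 2.16], [-1.27, 1.26], [0.24, 2.4], [-1.31, 4.45], [0.19, 1.91], [-2.76, 2.76]. Speed limits (rad/s): [2.39, 2.39, 3.14, 3.14, 3.14, 3.14, 3.14].

### API

Orientations are given as a unit quaternion [x, y, z, w].
In Python, from bench import bot, snapshot gives the robot as it stands.
- The arm moves only by the tool servo_tool, never from a script. Its argument "rows" is a list of rows, each a list of 6 numbers: the shift along the tool's x, y, z in m, then the turn, a rotation vector about the tool's x, y, z in rad. A call has 1 to 5 rows; each row is the pose to reach, as a shift and turn from the pose commanded when the call began, along the tool's axes at that moment; what a row does not reach only later rows make up. A row lasts 1/8 s, in which the tool goes at most 62.5 mm and 10.7 degrees, less where a joint would pass 70% of its speed; a pose out of reach is approached as far as the arm can. A call with a gripper value outside its range is refused whole. "jaw" is the closure, from -1 (fully open) to 1 (shut), set as the call begins (left out, the last holds). The fingers move at their own pace and stop on an object; "grip_force" is the grip in N (left out, the last holds). Time passes only in rows, so rows that repeat a pose let the fingers close. It gives the time, the measured TCP pose, the force, the opening and the grip force at its end, in the units of the state.
- bot.sense(): the state, without advancing time (a new reading comes with each control period).
- snapshot(name): name is "scene" or "top" or "wrist"; returns a dict with "image" (384x512x3 uint8, red, green, blue), "mtx" (3x3 intrinsics, pixels), "rvec" (rotation vector, rad) and "tvec" (3), from world to camera coordinates, as OpenCV has them. Camera axes: x right, y down, z forward; pixel columns grow to the right and rows downward; lengths in m; the calibration is good to about 2 mm. A picture is of the moment at which its call begins. There is no depth.
- bot.close_job(): hands the job in; it is judged then, once.
The state is a dict: "time_s": time; "joint_positions": joint angles; "joint_vel": joint speeds; "joint_efforts": joint torques, N m; "eef_pos": TCP position; "tool_rot": TCP orientation; "force": force on the tool from outside, world axes, zero at the start; "ft_torque": the same for the moment, N m; "finger_gap": finger opening in m; "gripper_force": force on a finger pad.
Only numpy, scipy, OpenCV 4.12 (cv2) and the standard library are available. Lean on these libraries where they do the work, as an engineer would, in place of code of your own. Each camera call takes 0.05 s, during which the arm holds its last target. There are 200 camera calls.

### The job

Start the bench camera's recording by pressing the red button on the white recorder, then point straight down at the burst orange capacitor on the circuit board with your fingertips about 2 cm above it, and keep still there for two seconds. Then point in the same way at the orange spare capacitor in the tray for two seconds, and finish still pointing at it. Do not touch the board, the tray or any capacitor, and leave the things lying around where they are.

Things in the scene. Friction and masses are not known exactly. Their poses are not given: they have to be found in the camera images.
- record (a joint): travel of the red record button, m: 0 up, 0.006 fully pressed; springs back; 4 N holds it fully down. Counts as pressed beyond 0.0035
- record_top (a point): centre of the upper face of the red button (32 mm diameter, moves vertically), which stands on the white recorder; nothing higher stands within 80 mm of it
- recorder: white recorder box fixed to the bench, 130 (x) x 110 (y) x 42 mm high; origin at the centre of its underside; the red button stands on top, 20 mm from the centre towards its -x side, its face about 67 mm above the bench. It stands to the left or to the right of the board, the tray on the other side
- board: green circuit board fixed on 9 mm high standoffs on the blue mat, 150 (x) x 120 mm (y); origin at the centre of its footprint on the mat, the board's upper face 12 mm above it; carries three capacitors in changing places and lower parts up to 26 mm above its upper face
- board_orange_top (a point): top centre of the burst orange capacitor on the board (z up), the highest point of its brown dome, 40 mm above the board's upper face
- board_orange: burst capacitor soldered to the board, orange sleeve, brown bulged top, 40 mm high; round can, 25 mm diameter, standing upright; origin at the centre of its underside
- board_blue: sound capacitor soldered to the board, blue sleeve, flat silver top, 39 mm high; round can, 25 mm diameter, standing upright; origin at the centre of its underside
- board_black: sound capacitor soldered to the board, black sleeve, flat silver top, 39 mm high; round can, 25 mm diameter, standing upright; origin at the centre of its underside
- tray: grey open tray with three bays in a row along its x, fixed, 174 (x) x 66 (y) x 22 mm high, walls 3 mm; origin at the centre of its underside; one loose spare capacitor in each bay
- spare_orange_top (a point): top centre of the orange spare capacitor (z up), 38.5 mm above its underside
- spare_orange: loose spare capacitor in a tray bay, orange sleeve, flat silver top, 39 mm high; round can, 25 mm diameter, standing upright; origin at the centre of its underside
- spare_blue: loose spare capacitor in a tray bay, blue sleeve, flat silver top, 39 mm high; round can, 25 mm diameter, standing upright; origin at the centre of its underside
- spare_black: loose spare capacitor in a tray bay, black sleeve, flat silver top, 39 mm high; round can, 25 mm diameter, standing upright; origin at the centre of its underside
- phone: bystander, to be left alone: white phone lying face down, 72 x 152 x 9 mm
- screwdriver: bystander, to be left alone: red-handled screwdriver, 160 mm long, lying
- brush: bystander, to be left alone: small cleaning brush, 160 mm long, lying
- tweezers: bystander, to be left alone: closed steel tweezers, 120 x 9 x 6 mm, lying
- spool: bystander, to be left alone: blue spool of solder wire, 60 diameter, 40 mm high, upright
- jar: bystander, to be left alone: amber glass jar, 48 diameter, 45 mm high

How it is judged:
By the outcome, as a careful person would: the job done as asked, in the order asked, and still so for the second after the job is handed in, with the robot touching nothing.
It also fails if it takes over 51 s, if anything falls off the work surface, if the arm or the gripper's body presses on something with over 40 N, if the wrist force passes 120 N, or if a joint passes its speed limit or range.

## Working session

There is one attempt and no reset: what is moved stays moved. The work goes in short steps, Python scripts to look and compute and a tool call to move; the robot and the scene stay as the last step left them, time stands still between calls to the robot, and variables do not carry over. Pictures are saved under pics/ and viewed, at most 10 in all, crops included, and the job is handed in when it is done.

Besides the shell and the picture viewer there is one more tool, called after "Call:" as name([rows], argument=value, ...), one row to a line, values as JSON. servo_tool: Moves the arm, as the interface text tells. Its arguments: {"type":"object","properties":{"rows":{"type":"array","items":{"type":"array","items":{"type":"number"}}},"jaw":{"type":"number"},"grip_force":{"type":"number"}},"required":["rows"]}

```bash
mkdir -p pics; cat > h.py <<'E'
import numpy as np, cv2
from bench import bot, snapshot
def cast(s,uv,z):
    R=cv2.Rodrigues(np.array(s["rvec"],float))[0]; t=np.array(s["tvec"],float).ravel(); K=np.array(s["mtx"],float)
    d=R.T@np.linalg.inv(K)@np.array([uv[0],uv[1],1.]); c=-R.T@t
    return c+d*(z-c[2])/d[2]
def save(s,n): cv2.imwrite(f"pics/{n}.png",np.asarray(s["image"])[:,:,::-1])
E
python3 - <<'E'
from h import *
import pickle
for n in("scene","top"):
    s=snapshot(n); save(s,n+"0"); pickle.dump(s,open(n+".pkl","wb"))
    R=cv2.Rodrigues(np.array(s["rvec"],float))[0]; print(n,-R.T@np.ravel(s["tvec"]))
st=bot.sense(); print(st["time_s"],st["eef_pos"],st["tool_rot"],st["finger_gap"])
E
```

```text
scene [ 1.29224361 -0.73986587  1.03000279]
top [ 0.47983417 -0.0148746   1.21486832]
0.1 [0.14985945 0.63194193 0.25663814] [ 1.16107758e-01  9.93236316e-01 -7.80338561e-04 -1.48114007e-05] 0.08855530833841811
```

View pics/top0.png

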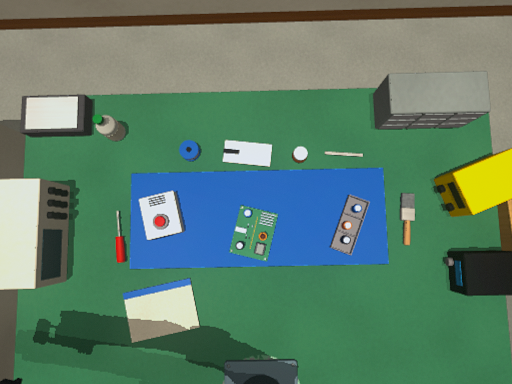

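View pics/scene0.png

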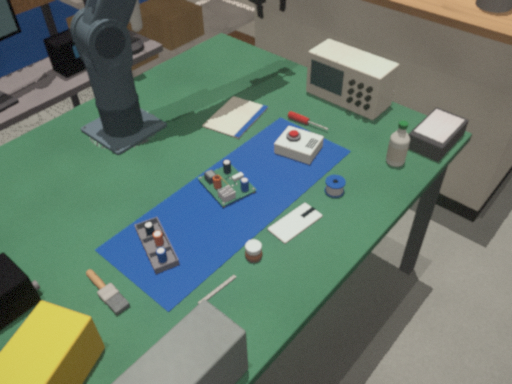

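The top view shows the recorder's red button near (160,221), the burst capacitor on the board near (263,237) and the orange spare near (347,226). The scene view shows them near (293,136), (217,182) and (158,239).

```bash
python3 - <<'E'
from h import *
import pickle
S={n:pickle.load(open(n+".pkl","rb")) for n in("scene","top")}
for n,s in S.items():
    h=cv2.cvtColor(np.ascontiguousarray(s["image"]),cv2.COLOR_RGB2HSV).astype(int)
    m=(((h[...,0]<14)|(h[...,0]>172))&(h[...,1]>110)&(h[...,2]>70)).astype(np.uint8)
    k,l,st,c=cv2.connectedComponentsWithStats(m)
    for i in range(1,k):
        x,y,w,hh,a=st[i]
        if a>8 and 60<y<300 and 100<x<400: print(n,st[i],c[i].round(1),np.ravel(h[l==i].mean(0)).round(), cast(s,c[i],.067).round(3),cast(s,c[i],.052).round(3),cast(s,c[i],.0415).round(3))
    print(cv2.projectPoints(np.array([[.15,.632,.257],[0,0,0.]]),np.array(s["rvec"]),np.array(s["tvec"]),np.array(s["mtx"]),None)[0].ravel())
a=np.asarray(S["top"]["image"]);b=np.asarray(S["scene"]["image"])
f=lambda im,x,y:cv2.resize(np.ascontiguousarray(im[y-24:y+24,x-32:x+32,::-1]),(400,300),interpolation=cv2.INTER_CUBIC)
cv2.imwrite("pics/crop.png",np.vstack([np.hstack([f(a,255,232),f(a,348,226)]),np.hstack([f(b,226,184),f(b,158,239)])]))
E
```

```text
scene [288 111  21  13 135] [297.8 117. ] [  2. 149. 160.] [0.488 0.367 0.067] [0.476 0.385 0.052] [0.467 0.397 0.041]
scene [289 131   9   6  42] [293.3 133.3] [  5. 148. 183.] [0.533 0.286 0.067] [0.521 0.302 0.052] [0.512 0.313 0.041]
scene [212 175   9  13  77] [216.6 180.9] [  8. 132. 131.] [ 0.501 -0.035  0.067] [ 0.489 -0.024  0.052] [ 0.48  -0.017  0.041]
scene [153 235   9  10  54] [158.1 239.8] [  6. 125. 120.] [ 0.542 -0.294  0.067] [ 0.531 -0.287  0.052] [ 0.522 -0.282  0.041]
[270.85899584   8.79172264 123.50976028 128.15692871]
top [292 155  12   8  20] [296.9 159.6] [ 12. 167.  96.] [ 0.703 -0.126  0.067] [ 0.706 -0.127  0.052] [ 0.708 -0.128  0.042]
top [154 216  11  11  90] [159.2 220.9] [ 22. 192. 216.] [0.527 0.288 0.067] [0.528 0.292 0.052] [0.528 0.295 0.042]
top [342 221  10   9  28] [344.9 225.5] [  9. 156. 151.] [ 0.502 -0.261  0.067] [ 0.502 -0.264  0.052] [ 0.503 -0.266  0.042]
top [260 234   5   5  19] [262.2 235.8] [ 15. 141. 106.] [ 0.477 -0.016  0.067] [ 0.477 -0.016  0.052] [ 0.477 -0.016  0.042]
top [115 236  10  27 219] [119.7 249.3] [  2. 210. 186.] [0.446 0.405 0.067] [0.446 0.41  0.052] [0.445 0.414 0.042]
[ -6.79829784 379.90276441 260.30145503 397.05382565]
```

View pics/crop.png

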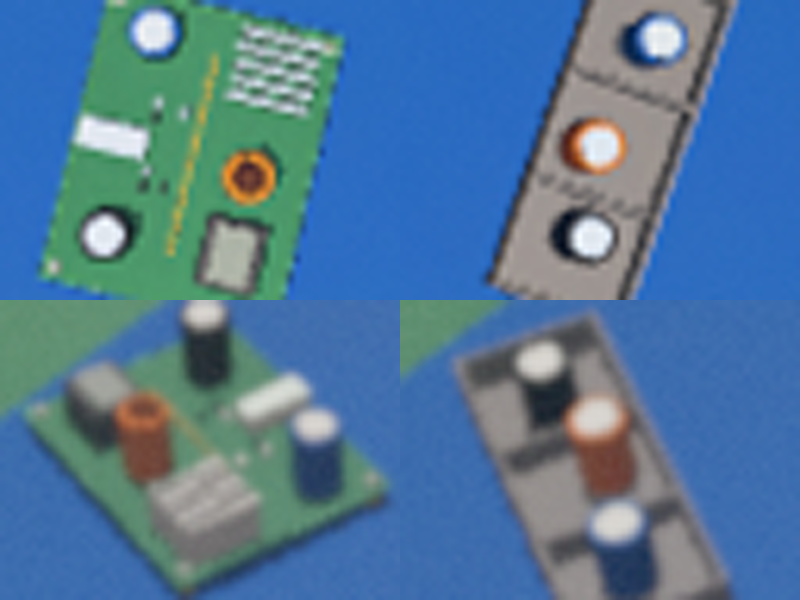

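The crops show the burst dome centre at top (262.4,235.9) and scene (216.6,176.4). The spare's silver top is at top (347.6,225.1) and scene (157.3,233.3).

```bash
python3 - <<'E'
from h import *
import pickle
from scipy.spatial.transform import Rotation as Ro
S={n:pickle.load(open(n+".pkl","rb")) for n in("scene","top")}
P=[]
for s in S.values():
    R=cv2.Rodrigues(np.array(s["rvec"],float))[0];P.append(np.array(s["mtx"])@np.c_[R,np.ravel(s["tvec"])])
st=bot.sense();T=Ro.from_quat(st["tool_rot"]);p=np.array(st["eef_pos"])
print(T.as_matrix().round(3))
for n,a,b,z in(("btn",(293.3,133.3),(159.2,220.9),.067),("burst",(216.6,176.4),(262.4,235.9),.052),("spare",(157.3,233.3),(347.6,225.1),.0415)):
    X=cv2.triangulatePoints(*P,np.array(a,float),np.array(b,float)).ravel();X=X[:3]/X[3]
    c=cast(S["top"],b,z)
    print(n,X.round(4),"topray",c.round(4),"sceneray",cast(S["scene"],a,z).round(4),"toolshift",T.inv().apply(c-p).round(4))
E
```

```text
[[-0.973  0.231 -0.   ]
 [ 0.231  0.973 -0.002]
 [-0.    -0.002 -1.   ]]
btn [0.5283 0.2908 0.0622] topray [0.5272 0.2886 0.067 ] sceneray [0.5324 0.2864 0.067 ] toolshift [-0.4464 -0.2468  0.1901]
burst [ 0.4781 -0.0152  0.0572] topray [ 0.4765 -0.017   0.052 ] sceneray [ 0.4747 -0.0103  0.052 ] toolshift [-0.4675 -0.5558  0.2056]
spare [ 0.5052 -0.2713  0.0457] topray [ 0.5035 -0.2744  0.0415] sceneray [ 0.5032 -0.2681  0.0415] toolshift [-0.5531 -0.8     0.2165]
```

Call:
servo_tool([
  [-0.045, -0.025, 0, 0, 0, 0],
  [-0.09, -0.05, 0, 0, 0, 0],
  [-0.135, -0.075, 0, 0, 0, 0],
  [-0.18, -0.1, 0, 0, 0, 0],
  [-0.225, -0.125, 0, 0, 0, 0],
], jaw=1, grip_force=5)

```text
time_s: 0.72
eef_pos: [0.341, 0.4575, 0.2572]
tool_rot: [0.116, 0.993, -0.0, -0.0]
force: [0.4, 0.6, -0.2]
finger_gap: 0.0402
gripper_force: 0.0
```

Call:
servo_tool([
  [-0.045, -0.025, 0, 0, 0, 0],
  [-0.09, -0.05, 0, 0, 0, 0],
  [-0.135, -0.075, 0.02, 0, 0, 0],
  [-0.18, -0.1, 0.045, 0, 0, 0],
  [-0.221, -0.122, 0.07, 0, 0, 0],
])

```text
time_s: 1.35
eef_pos: [0.5281, 0.2877, 0.1866]
tool_rot: [0.116, 0.993, -0.0, 0.0]
force: [-0.1, 0.9, -0.4]
finger_gap: 0.0002
gripper_force: 0.0
```

Call:
servo_tool([
  [0, 0, 0, 0, 0, 0],
  [0, 0, 0, 0, 0, 0],
  [0, 0, 0, 0, 0, 0],
  [0, 0, 0, 0, 0, 0],
])

```text
time_s: 1.85
eef_pos: [0.5264, 0.2905, 0.188]
tool_rot: [0.115, 0.993, 0.0, 0.0]
force: [-0.6, 0.1, 0.1]
finger_gap: 0.0002
gripper_force: 0.0
```

```bash
cat > look.py <<'E'
from h import *
import sys
s=snapshot("wrist"); save(s,sys.argv[1]); import pickle; pickle.dump(s,open("wrist.pkl","wb"))
st=bot.sense();print(st["time_s"],np.round(st["eef_pos"],4),np.round(st["tool_rot"],4),st["finger_gap"],np.round(st["force"],1),np.round(st["joint_positions"],2))
R=cv2.Rodrigues(np.array(s["rvec"],float))[0]; print(-R.T@np.ravel(s["tvec"]))
p=np.array(st["eef_pos"]);print("TCP/tip px",cv2.projectPoints(np.array([p,p-[0,0,.019]]),np.array(s["rvec"]),np.array(s["tvec"]),np.array(s["mtx"]),None)[0].ravel())
E
python3 look.py w1
```

```text
1.9 [0.5265 0.2903 0.1879] [1.153e-01 9.933e-01 4.000e-04 2.000e-04] 0.0007210414092685226 [ 0.5 -0.1 -0.5] [-0.66  0.53  0.11  1.74 -0.07  0.87  0.82]
[0.45595244 0.30558912 0.31635851]
TCP/tip px [257.11416448 252.24301583 256.83172362 235.93919856]
```

View pics/w1.png

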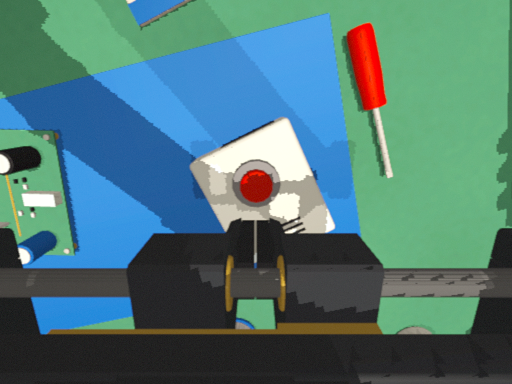

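The wrist view shows the button centre near (256,186), straight ahead of the closed fingertips.

```bash
python3 - <<'E'
from h import *
import pickle
s=pickle.load(open("wrist.pkl","rb"));h=cv2.cvtColor(np.ascontiguousarray(s["image"]),cv2.COLOR_RGB2HSV)
m=((h[...,0]<8)|(h[...,0]>172))&(h[...,1]>180)&(h[...,2]>90); m[:,320:]=0; m[:150]=0; m[210:]=0
y,x=np.nonzero(m);c=((x.min()+x.max())/2,(y.min()+y.max())/2);print(c,len(x),x.min(),x.max(),y.min(),y.max(),cast(s,c,.067))
E
```

```text
(np.float64(255.5), np.float64(185.5)) 809 240 271 170 201 [0.5243079  0.29029268 0.067     ]
```

Call:
servo_tool([
  [0.002, 0, 0.04, 0, 0, 0],
  [0.002, 0, 0.08, 0, 0, 0],
  [0.002, 0, 0.096, 0, 0, 0],
  [0.002, 0, 0.102, 0, 0, 0],
  [0.002, 0, 0.104, 0, 0, 0],
])

```text
time_s: 2.52
eef_pos: [0.5254, 0.2901, 0.0843]
tool_rot: [0.116, 0.993, 0.0, 0.0]
force: [-1.7, -0.1, 1.9]
finger_gap: 0.0005
gripper_force: 1.0
```

Call:
servo_tool([
  [0, 0, 0.002, 0, 0, 0],
  [0, 0, 0.003, 0, 0, 0],
  [0, 0, 0.004, 0, 0, 0],
  [0, 0, 0.005, 0, 0, 0],
  [0, 0, 0.005, 0, 0, 0],
])

```text
time_s: 3.15
eef_pos: [0.5256, 0.2901, 0.08]
tool_rot: [0.116, 0.993, 0.001, 0.0]
force: [-3.4, -1.9, 14.3]
finger_gap: 0.0005
gripper_force: 7.2
```

Call:
servo_tool([
  [0, 0, 0, 0, 0, 0],
  [0, 0, 0, 0, 0, 0],
])

```text
time_s: 3.4
eef_pos: [0.5256, 0.2901, 0.08]
tool_rot: [0.116, 0.993, 0.001, 0.0]
force: [-5.0, -1.7, 14.6]
finger_gap: 0.0004
gripper_force: 7.1
```

Call:
servo_tool([
  [0, 0, -0.03, 0, 0, 0],
  [0, 0, -0.08, 0, 0, 0],
  [0, 0, -0.11, 0, 0, 0],
  [-0.003, -0.04, -0.11, 0, 0, 0],
  [-0.006, -0.09, -0.11, 0, 0, 0],
])

```text
time_s: 4.03
eef_pos: [0.5105, 0.2008, 0.189]
tool_rot: [0.115, 0.993, 0.001, 0.001]
force: [0.4, -0.8, 0.6]
finger_gap: 0.0008
gripper_force: 0.0
```

Call:
servo_tool([
  [-0.004, -0.055, 0, 0, 0, 0],
  [-0.008, -0.11, 0, 0, 0, 0],
  [-0.012, -0.165, 0, 0, 0, 0],
  [-0.015, -0.2, 0, 0, 0, 0],
  [-0.017, -0.219, 0, 0, 0, 0],
])

```text
time_s: 4.65
eef_pos: [0.4759, -0.0187, 0.1886]
tool_rot: [0.118, 0.993, -0.0, 0.0]
force: [0.3, 0.6, 0.8]
finger_gap: 0.0004
gripper_force: 0.0
```

Call:
servo_tool([
  [0, 0, 0, 0, 0, 0],
  [0, 0, 0, 0, 0, 0],
  [0, 0, 0, 0, 0, 0],
  [0, 0, 0, 0, 0, 0],
])

```text
time_s: 5.15
eef_pos: [0.4762, -0.0154, 0.1884]
tool_rot: [0.115, 0.993, 0.0, 0.0]
force: [0.1, -0.4, -0.1]
finger_gap: 0.0004
gripper_force: 0.0
```

```bash
python3 look.py w2
```

```text
5.2 [ 0.4762 -0.0156  0.1884] [ 1.156e-01  9.933e-01  1.000e-04 -0.000e+00] 0.0004127591709157741 [ 0.3  0.1 -0.6] [-0.21  0.34  0.17  2.05 -0.09  0.75  1.36]
[ 4.05860475e-01 -2.35078930e-04  3.16772224e-01]
TCP/tip px [257.15529    252.04034905 256.89422986 235.75657659]
```

View pics/w2.png

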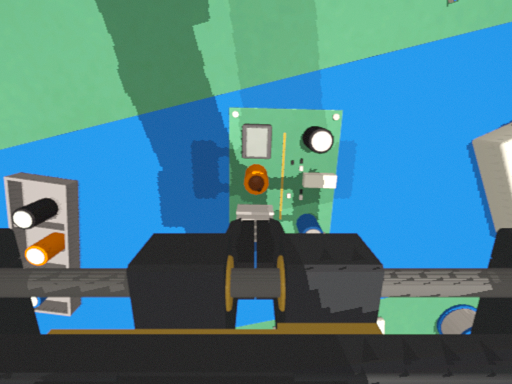

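The burst dome shows at about (257,182), just ahead of the fingertips. The orange spare is at the left, near (37,254).

```bash
python3 - <<'E'
from h import *
import pickle
s=pickle.load(open("wrist.pkl","rb"));h=cv2.cvtColor(np.ascontiguousarray(s["image"]),cv2.COLOR_RGB2HSV)
im=s["image"]
m=(h[...,0]<16)&(h[...,1]>120)&(h[...,2]<130); r=np.zeros_like(m); r[160:200,240:275]=1
y,x=np.nonzero(m&r); print(len(x),x.min(),x.max(),y.min(),y.max(),x.mean(),y.mean(),cast(s,(x.mean(),y.mean()),.051))
print(cast(s,(257,182),.051), "spare",cast(s,(37,256),.0415))
E
```

```text
200 248 263 175 191 255.975 182.905 [ 0.47607133 -0.01568924  0.051     ]
[ 0.47539539 -0.01447799  0.051     ] spare [ 0.50465304 -0.27425872  0.0415    ]
```

Call:
servo_tool([
  [0, 0, 0.04, 0, 0, 0],
  [0, 0, 0.075, 0, 0, 0],
  [0, 0, 0.09, 0, 0, 0],
  [0, 0, 0.095, 0, 0, 0],
  [0, 0, 0.096, 0, 0, 0],
])

```text
time_s: 5.82
eef_pos: [0.4767, -0.0163, 0.093]
tool_rot: [0.116, 0.993, 0.0, 0.001]
force: [-0.6, 0.2, -0.4]
finger_gap: 0.0005
gripper_force: 0.0
```

Call:
servo_tool([
  [0, 0, 0, 0, 0, 0],
  [0, 0, 0, 0, 0, 0],
  [0, 0, 0, 0, 0, 0],
  [0, 0, 0, 0, 0, 0],
])

```text
time_s: 6.32
eef_pos: [0.4762, -0.0162, 0.0926]
tool_rot: [0.116, 0.993, 0.0, 0.0]
force: [-0.1, -0.4, 0.2]
finger_gap: 0.0004
gripper_force: 0.0
```

```bash
python3 look.py w3; python3 -c "
from h import *
s=snapshot('scene');a=np.asarray(s['image'])[130:226,160:288,::-1];cv2.imwrite('pics/s3.png',cv2.resize(np.ascontiguousarray(a),(768,576)))"
```

```text
6.375 [ 0.4762 -0.0163  0.0925] [1.161e-01 9.932e-01 0.000e+00 1.000e-04] 0.00017529173656371665 [ 0.5  0.6 -0.1] [-0.17  0.52  0.14  2.1  -0.13  0.53  1.4 ]
[ 0.40581716 -0.00092946  0.22096403]
TCP/tip px [257.52066059 251.98040628 257.22021439 235.69786883]
```

View pics/s3.png

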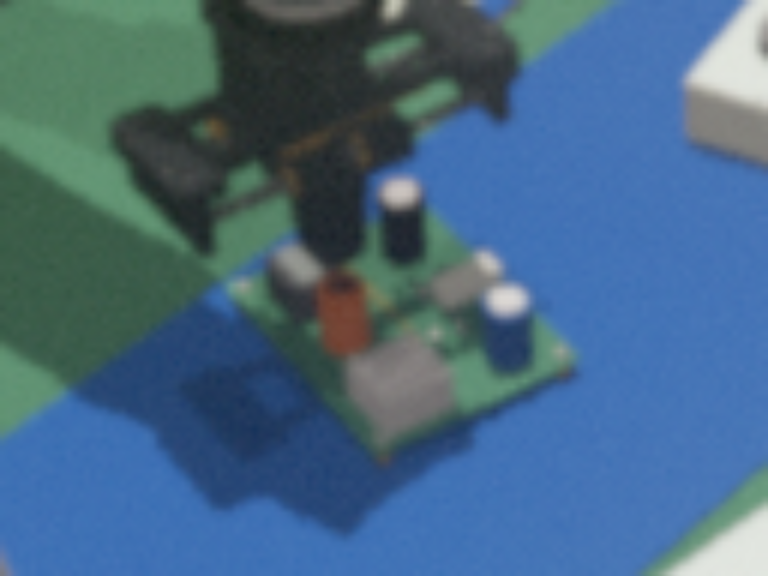

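View pics/w3.png

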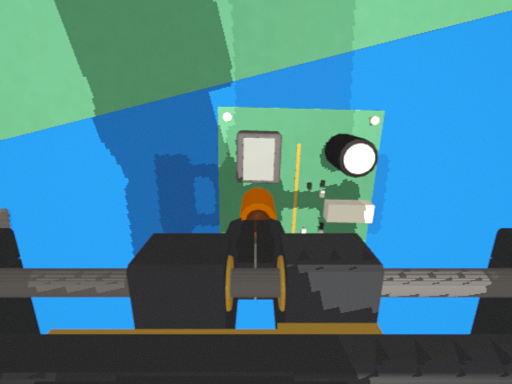

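The scene crop shows the fingertips (330,255) just above the dome (343,280). The wrist view shows the dome at (258,215), centred under the tips. I'll hold here.

Call:
servo_tool([
  [0, 0, 0, 0, 0, 0],
  [0, 0, 0, 0, 0, 0],
  [0, 0, 0, 0, 0, 0],
  [0, 0, 0, 0, 0, 0],
  [0, 0, 0, 0, 0, 0],
])

```text
time_s: 7.05
eef_pos: [0.4761, -0.0162, 0.0924]
tool_rot: [0.116, 0.993, 0.0, 0.0]
force: [-0.4, -0.2, -0.0]
finger_gap: 0.0004
gripper_force: 0.0
```

Call:
servo_tool([
  [0, 0, 0, 0, 0, 0],
  [0, 0, 0, 0, 0, 0],
  [0, 0, 0, 0, 0, 0],
  [0, 0, 0, 0, 0, 0],
  [0, 0, 0, 0, 0, 0],
])

```text
time_s: 7.68
eef_pos: [0.4761, -0.0163, 0.0924]
tool_rot: [0.116, 0.993, -0.0, 0.0]
force: [0.1, -0.1, 0.1]
finger_gap: 0.0003
gripper_force: 0.0
```

Call:
servo_tool([
  [0, 0, 0, 0, 0, 0],
  [0, 0, 0, 0, 0, 0],
  [0, 0, 0, 0, 0, 0],
  [0, 0, 0, 0, 0, 0],
  [0, 0, 0, 0, 0, 0],
])

```text
time_s: 8.3
eef_pos: [0.4761, -0.0163, 0.0924]
tool_rot: [0.116, 0.993, -0.0, 0.0]
force: [-0.7, -0.8, -1.3]
finger_gap: 0.0008
gripper_force: 0.0
```

Call:
servo_tool([
  [0, 0, 0, 0, 0, 0],
  [0, 0, 0, 0, 0, 0],
  [0, 0, 0, 0, 0, 0],
  [0, 0, 0, 0, 0, 0],
  [0, 0, 0, 0, 0, 0],
])

```text
time_s: 8.93
eef_pos: [0.4761, -0.0163, 0.0924]
tool_rot: [0.116, 0.993, 0.0, 0.0]
force: [-0.6, -0.3, 0.0]
finger_gap: 0.0005
gripper_force: 0.0
```

Call:
servo_tool([
  [0, 0, -0.04, 0, 0, 0],
  [0, 0, -0.09, 0, 0, 0],
  [-0.01, -0.03, -0.096, 0, 0, 0],
  [-0.026, -0.075, -0.096, 0, 0, 0],
  [-0.043, -0.12, -0.096, 0, 0, 0],
])

```text
time_s: 9.55
eef_pos: [0.4905, -0.144, 0.1888]
tool_rot: [0.116, 0.993, 0.0, 0.0]
force: [-0.4, 0.5, -0.1]
finger_gap: 0.0002
gripper_force: 0.0
```

Call:
servo_tool([
  [-0.016, -0.045, 0, 0, 0, 0],
  [-0.03, -0.085, 0, 0, 0, 0],
  [-0.04, -0.115, 0, 0, 0, 0],
  [-0.044, -0.124, 0, 0, 0, 0],
  [-0.044, -0.124, 0, 0, 0, 0],
])

```text
time_s: 10.18
eef_pos: [0.5045, -0.2732, 0.1882]
tool_rot: [0.116, 0.993, 0.0, -0.0]
force: [-0.2, -0.1, -0.5]
finger_gap: 0.0004
gripper_force: 0.0
```

Call:
servo_tool([
  [0, 0, 0, 0, 0, 0],
  [0, 0, 0, 0, 0, 0],
  [0, 0, 0, 0, 0, 0],
])

```text
time_s: 10.55
eef_pos: [0.5047, -0.273, 0.1885]
tool_rot: [0.116, 0.993, 0.0, 0.0]
force: [0.1, -0.5, 0.9]
finger_gap: 0.0004
gripper_force: 0.0
```

```bash
python3 look.py w4
```

```text
10.6 [ 0.5046 -0.2732  0.1885] [1.157e-01 9.933e-01 1.000e-04 1.000e-04] 0.000554218002845668 [ 0.9  0.  -0. ] [ 0.24  0.5   0.24  1.81 -0.15  0.85  1.89]
[ 0.43426514 -0.25775853  0.31688299]
TCP/tip px [257.10830882 252.10985222 256.84883784 235.81466411]
```

View pics/w4.png

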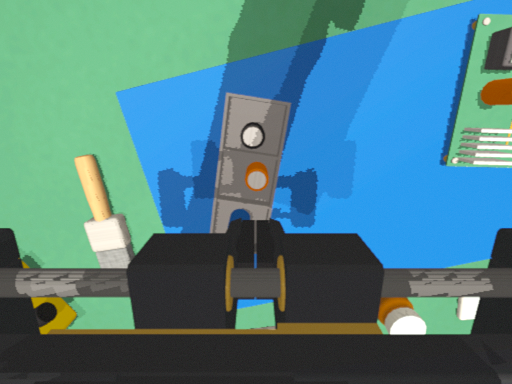

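The orange spare's silver top is at about (257,181).

```bash
python3 - <<'E'
from h import *
import pickle
s=pickle.load(open("wrist.pkl","rb"));h=cv2.cvtColor(np.ascontiguousarray(s["image"]),cv2.COLOR_RGB2HSV)
m=(h[...,1]<60)&(h[...,2]>150); m[:160]=0;m[200:]=0;m[:,:240]=0;m[:,272:]=0
y,x=np.nonzero(m);print(len(x),x.min(),x.max(),y.min(),y.max());print(cast(s,((x.min()+x.max())/2,(y.min()+y.max())/2),.0415),cast(s,(257,181),.0415))
E
```

```text
234 248 264 172 188
[ 0.50400075 -0.27302899  0.0415    ] [ 0.50527885 -0.27226774  0.0415    ]
```

Call:
servo_tool([
  [0, 0, 0.04, 0, 0, 0],
  [0, 0, 0.08, 0, 0, 0],
  [0, 0, 0.098, 0, 0, 0],
  [0, 0, 0.105, 0, 0, 0],
  [0, 0, 0.107, 0, 0, 0],
])

```text
time_s: 11.22
eef_pos: [0.505, -0.2741, 0.082]
tool_rot: [0.116, 0.993, -0.0, 0.001]
force: [-1.0, 0.9, 0.4]
finger_gap: 0.0002
gripper_force: 0.0
```

Call:
servo_tool([
  [0, 0, 0, 0, 0, 0],
  [0, 0, 0, 0, 0, 0],
  [0, 0, 0, 0, 0, 0],
  [0, 0, 0, 0, 0, 0],
])

```text
time_s: 11.72
eef_pos: [0.5046, -0.2738, 0.0817]
tool_rot: [0.116, 0.993, -0.0, 0.0]
force: [0.5, -0.9, 0.3]
finger_gap: 0.0003
gripper_force: 0.0
```

```bash
python3 -c "
from h import *
s=snapshot('scene');a=np.asarray(s['image'])[185:281,95:223,::-1];cv2.imwrite('pics/s5.png',cv2.resize(np.ascontiguousarray(a),(768,576)))"
```

```text
(no output)
```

View pics/s5.png

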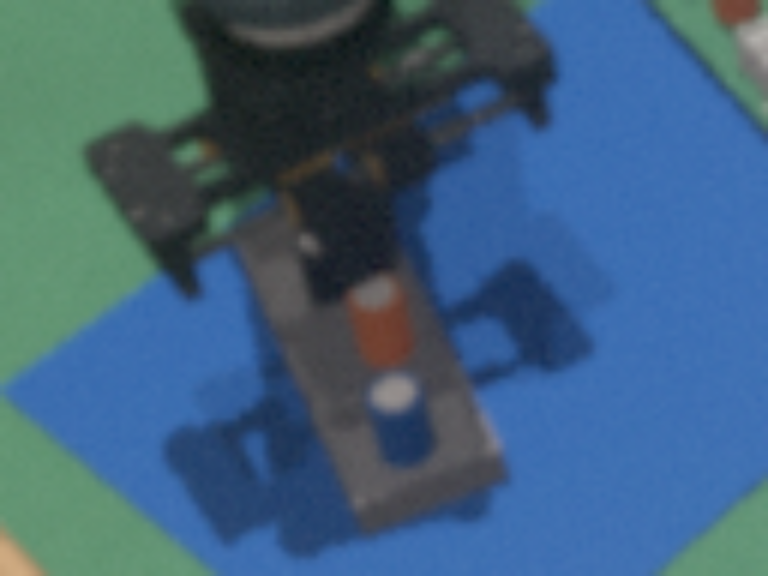

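Call:
servo_tool([
  [0, 0, 0, 0, 0, 0],
  [0, 0, 0, 0, 0, 0],
  [0, 0, 0, 0, 0, 0],
  [0, 0, 0, 0, 0, 0],
  [0, 0, 0, 0, 0, 0],
])

```text
time_s: 12.4
eef_pos: [0.5045, -0.2738, 0.0814]
tool_rot: [0.116, 0.993, -0.0, 0.0]
force: [0.3, 0.1, -0.3]
finger_gap: 0.0006
gripper_force: 0.0
```

Call:
servo_tool([
  [0, 0, 0, 0, 0, 0],
  [0, 0, 0, 0, 0, 0],
  [0, 0, 0, 0, 0, 0],
  [0, 0, 0, 0, 0, 0],
  [0, 0, 0, 0, 0, 0],
])

```text
time_s: 13.02
eef_pos: [0.5045, -0.2738, 0.0814]
tool_rot: [0.116, 0.993, -0.0, 0.0]
force: [-0.8, 0.6, 0.3]
finger_gap: 0.0002
gripper_force: 0.0
```

Call:
servo_tool([
  [0, 0, 0, 0, 0, 0],
  [0, 0, 0, 0, 0, 0],
  [0, 0, 0, 0, 0, 0],
  [0, 0, 0, 0, 0, 0],
  [0, 0, 0, 0, 0, 0],
])

```text
time_s: 13.65
eef_pos: [0.5045, -0.2738, 0.0814]
tool_rot: [0.116, 0.993, -0.0, 0.0]
force: [-0.4, 0.4, -0.3]
finger_gap: 0.0004
gripper_force: 0.0
```

Call:
servo_tool([
  [0, 0, 0, 0, 0, 0],
  [0, 0, 0, 0, 0, 0],
  [0, 0, 0, 0, 0, 0],
  [0, 0, 0, 0, 0, 0],
  [0, 0, 0, 0, 0, 0],
])

```text
time_s: 14.28
eef_pos: [0.5045, -0.2738, 0.0814]
tool_rot: [0.116, 0.993, 0.0, 0.0]
force: [-0.2, -0.6, -0.1]
finger_gap: 0.0004
gripper_force: 0.0
```

The spare is below the tips, whose lower edge runs about (320,300)–(395,265) with the cap top at (376,291). I'll check the offset numerically before handing in.

```bash
python3 - <<'E'
from h import *
s=snapshot("scene");p=np.array(bot.sense()["eef_pos"])
q=[p-[0,0,.019],[*p[:2],.0415],[.476,-.0163,.0734],[.476,-.0163,.052],[.505,-.273,.0415]]
u=cv2.projectPoints(np.array(q),np.array(s["rvec"]),np.array(s["tvec"]),np.array(s["mtx"]),None)[0].reshape(-1,2)
print((u[:2]-[95,185])*6+3,(u[2:4]-[160,130])*6+3,p)
w=snapshot("wrist");a=np.asarray(w["image"])[160:260,200:320,::-1];b=np.asarray(s["image"])[215:255,135:183,::-1]
r=lambda i:cv2.resize(np.ascontiguousarray(i),(400,333),interpolation=cv2.INTER_CUBIC)
cv2.imwrite("pics/fin.png",np.hstack([r(a),r(b)]))
E
```

```text
[[361.44651825 270.15227509]
 [369.11923429 301.44289132]] [[332.56874633 256.4047603 ]
 [335.95793804 288.72608507]] [ 0.50448097 -0.27373754  0.08142496]
```

View pics/fin.png

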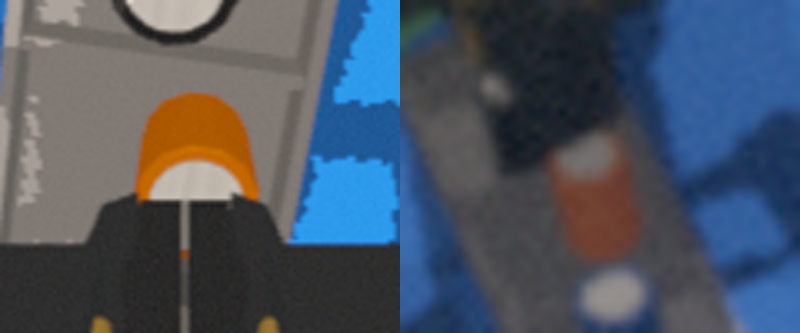

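The wrist crop shows the cap top centred within about 1–2 mm of the finger seam. The scene offset is the same as it was at the burst capacitor, so it is camera bias. I'm handing in.

```bash
python3 -c "
from bench import bot
print(bot.close_job())"
```

```text
the job is handed in; nothing more can be done
None
```

I pressed the record button to its stop, then held still about 2 cm above the burst orange capacitor for over two seconds. I then did the same above the orange spare, where the arm is still pointing; the job is handed in and no verdict came back.

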